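New cell for the carver's work light

TASK

Fit the thick fresh cell into the open battery bay in the back of the work light, flat end against the coil spring and nubbed end against the brass leaf, lying right down in its cradle. Then lay the cover plate in its recess over the bay and press it down past the two ball catches until it sits flush all round. Leave the carving tools and other things on the mat where they are.

Things in the scene. Friction and masses are not known exactly. Their poses are not given: they have to be found in the camera images.
- case: Grey plastic case of a work light, fixed, lying lens down, 130 x 150 x 54 mm (own x, y, z); clamp knobs at the sides to y = +-91; a bail props it up. Origin: centre of the underside. Own z: normal of the back panel (z = 54 mm), which slopes 20 degrees, facing up and to the robot; own x runs up the slope, within 0.35 rad of world +x in plan; own y is level. All case entries are in this frame, mm.
- cover_seat (a point): Centre of the cover's seat, at case (11, 0, 48): the cover's origin comes here. Recess x -24 to 46, y -45 to 45, 6 deep below the panel; the seat is a ledge 4 wide at the x ends, 5 wide at the sides. The plate has 2 of play all round.
- catch (a point): One of two spring-loaded steel balls, in the recess's side walls at x = 11, y = +45 (this one) and -45; radius 5, standing out 3. They hold the laid-in cover 3 to 4 above its seat (2 to 3 deep in the recess); some 5 to 15 N on the middle of the cover take it past them, one side at times before the other.
- cell_seat (a point): Where the seated cell's origin comes, at case (1, 0, 23), nub to +x, spring pressed back 6. Bay opening x -20 to 42, y -40 to 40; floor z = 10. Two cradle ribs 5 high on the floor, x -24 to 24, |y| 10.8 to 14.8, keep the cell from rolling; beside them the bay is free for fingers.
- hood_edge (a point): Edge of the hood over the spring end, at case (-20, 0, 42): towards -x the bay goes on under it to x = -40, clear height 32 over the floor; the panel above ends at x = -24. As the free spring and the leaf stand 44 apart, the cell goes in slanting about 25 degrees to the panel, flat end low, pushes the spring, and then swings down level.
- leaf_top (a point): Top of the brass leaf that meets the nub, at case (26, 0, 30): 18 wide, 1.6 thick (x 26 to 27.6), standing on the bay floor; the nub end of the cell must pass down in front of it (x < 26). Behind it the bay is open to x = 42.
- spring (a joint): How far the coil spring is pressed back towards the case's -x (m): 0 free, 0.006 with the cell seated, 0.016 at most. Its axis is y = 0, z = 23 mm, radius 8 mm, free end at x = -18 mm. Force 1.4 N + 0.35 N per mm.
- cell: The fresh cell: cylinder 26 mm in diameter, 50 mm long over all, black sleeve, copper band near the nub end, steel ends, about 65 g, lying on the mat (3 mm thick); it can roll. Origin: on its axis, halfway along. Own x is its axis, to the end with the small nub (8 mm across, 2.5 mm long, within the 50); the other end is flat. The nub points away from the robot, within 0.6 rad of +x.
- cell_nub (a point): The tip of the cell's nub, 25 mm from the cell's origin along its x axis.
- cover: The cover plate of the bay: grey plastic plate 66 x 86 x 6 mm (x, y, z), about 50 g, with a black finger rib in the middle of its upper side: 40 mm along own x, 10 mm thick in y, 10 mm high (top 16 mm over the underside). Origin: centre of the underside, z out of the rib side. Lies on the mat, rib up, own x within 0.5 rad of world +x. Fits either way round.
- gouge_wide: Bystander: carving gouge, wooden handle and wide steel blade, 220 mm long, 27 mm thick, lying across beyond the task's things; origin under the ferrule, own x to the blade.
- gouge_narrow: Bystander: the same with a narrower blade, on the other side.
- penlight_cell: Bystander: a thin penlight cell, 14 mm in diameter and 50 mm long, lying nearer the robot; it does not fit this light. Origin: its middle.
- slip_stone: Bystander: grey sharpening stone 100 x 40 x 14 mm, lying. Origin: centre of its underside.
- mallet: Bystander: round wooden carver's mallet standing on its head, 82 mm across, 228 mm tall. Origin: centre of its foot.
- wax_tin: Bystander: flat steel tin, 76 mm across, 30 mm tall. Origin: centre of its underside.
Not all that is in view belongs to the job. Leave any red look-alike of the cover alone. Of the things that look like the part that bears case, the larger one is meant.

How it is judged:
By the outcome, as a careful person would: the job done as asked, in the order asked, and still so for the second after the job is handed in, with the robot touching nothing.
It also fails if it takes over 51 s, if anything falls off the work surface, if the arm or the gripper's body presses on something with over 40 N, if the wrist force passes 120 N, or if a joint passes its speed limit or range.

ROBOT

A 6-joint arm with a two-finger parallel gripper is mounted at the origin on the work surface. World frame = base frame: x ahead of the robot, y to its left, z up, the work surface at z = 0. Lengths are in m, angles in rad, forces in N, time in s.
With the tool pointing down it reaches from about 0.325 to 0.9 m from the base axis. Payload 6.1 kg.
Tool frame: the origin (TCP) lies at the very end of the fingers, on their centre line; the grasp point (between the pads) lies 19 mm behind it; z points along the fingers, y is the line along which they close (so a half turn about z gives the same grasp; the last joint's range is limited). The gripper opens to 87 mm and grips with 3 to 60 N. Pads are 19 mm wide; open, the fingers measure 117 mm over their backs; the gripper's body (75 mm by 190 mm) begins 51 mm behind the grasp point.
Start: joints at [1.15, 0.22, 1.526, -0, 1.395, -0.126], TCP at [0.182, 0.598, 0.223] pointing down, gripper open.
Joint ranges: [-2.98, 2.98], [-0.91, 2.08], [0.09, 2.57], [-1.24, 4.39], [0.2, 2.65], [-2.68, 2.68]. Speed limits (rad/s): [2.57, 2.57, 3.01, 3.14, 3.14, 3.14].

INTERFACE

Orientations are given as [roll, pitch, yaw] about the fixed x, y, z axes, in that order (R = Rz(yaw) Ry(pitch) Rx(roll)).
In Python, from plant import manip, cams gives the robot as it stands.
- The arm moves only by the shell command python3 -m crank 'ROWS' [FORCE]. ROWS is JSON, a list that holds one entry, the list of rows, each a list of 7 numbers: the opening, from -1 (shut) to 1 (fully open), so that 0 is half open, then the shift along the tool's x, y, z in units of 40 mm (1.0 is 40 mm), then the turn, a rotation vector about the tool's x, y, z in units of 5 degrees (1.0 is 5 degrees). A call has 1 to 12 rows; each row shifts and turns the commanded pose from where the row before left it, along the tool's axes as they then stand; what a row does not reach is not made up. A row lasts 1/10 s, in which the tool goes at most 50 mm and 8.59 degrees, less where a joint would pass 70% of its speed; a pose out of reach is approached as far as the arm can. A call is refused whole if a number of a shift passes 1 or a number of a turn 1, either way. A call with a gripper value outside its range is refused whole. The fingers move at their own pace and stop on an object; FORCE is the grip in N (left out, the last holds). Time passes only in rows, so rows that do not move let the fingers close. It gives the time, the measured TCP pose, the force, the opening and the grip force at its end, in the units of the state.
- manip.get_obs(): the state, without advancing time (a new reading comes with each control period).
- cams.capture(name): name is "side" or "top" or "wrist"; returns the picture (420x560x3 uint8, red, green, blue); there is no depth.
- cams.camera_info(name): a dict with "intrinsics" (3x3 intrinsics, pixels), "world_from_camera" (4x4, takes a point from camera to world coordinates); the wrist camera has in their place "tool_from_camera" (4x4, takes a point from camera to tool coordinates, whose origin is the TCP and whose axes are the flange's). Camera axes: x right, y up, looking along -z (the intrinsics and any distortion apply to the point x, -y, -z); pixel columns grow to the right and rows downward; lengths in m; the calibration is good to about 2 mm. A picture is of the moment at which its call begins: read the wrist's pose just before it. camera_info takes no time and is no camera call.
- manip.hand_in(): hands the job in; it is judged then, once.
The state is a dict: "time": time; "joint_positions": joint angles; "qvel": joint speeds; "joint_torque": joint torques, N m; "tcp_pos": TCP position; "orientation": TCP orientation; "wrist_force": force on the tool from outside, world axes, zero at the start; "wrist_torque": the same for the moment, N m; "grip_width": finger opening in m; "finger_force": force on a finger pad.
Only numpy, scipy, OpenCV 4.12 (cv2) and the standard library are available. Lean on these libraries where they do the work, as an engineer would, in place of code of your own. Each camera call takes 0.05 s, during which the arm holds its last target. There are 200 camera calls.

## Working session

There is one attempt and no reset: what is moved stays moved. The work goes in short steps, Python scripts to look and compute and a shell command to move; the robot and the scene stay as the last step left them, time stands still between calls to the robot, and variables do not carry over. Pictures are saved under pics/ and viewed, at most 14 in all, crops included, and the job is handed in when it is done.

```bash
mkdir -p pics; ls; python3 - <<'E'
from plant import manip, cams
import cv2,numpy as np
np.set_printoptions(precision=4,suppress=True)
print(manip.get_obs())
for n in ("top","side"):
    cv2.imwrite(f"pics/{n}0.png",cams.capture(n)[:,:,::-1]); print(n,cams.camera_info(n))
print(cams.camera_info("wrist"))
E
```

```text
pics
{'time': 0.0, 'joint_positions': array([ 1.1499,  0.2212,  1.5276, -0.    ,  1.3947, -0.1261]), 'qvel': array([ 0.0015,  0.0015, -0.0003,  0.001 , -0.0005, -0.    ]), 'joint_torque': array([ -0.0013, -49.461 , -38.7375,   0.0699,   0.0574,  -0.0001]), 'tcp_pos': array([0.1813, 0.5974, 0.2214]), 'orientation': array([-3.1396, -0.0003,  2.8468]), 'wrist_force': array([ 0.2845,  0.2901, -0.305 ]), 'wrist_torque': array([-0.0006, -0.0102,  0.007 ]), 'finger_force': 0.0, 'grip_width': 0.08705726590763767}
top {'intrinsics': array([[501.7512,   0.    , 286.7389],
       [  0.    , 501.7512, 208.4529],
       [  0.    ,   0.    ,   1.    ]]), 'world_from_camera': array([[ 0.0041,  0.9955, -0.0951,  0.3293],
       [-1.    ,  0.0041,  0.0007, -0.0099],
       [ 0.0011,  0.0951,  0.9955,  1.2935],
       [ 0.    ,  0.    ,  0.    ,  1.    ]])}
side {'intrinsics': array([[418.7119,   0.    , 273.1069],
       [  0.    , 418.7119, 210.7807],
       [  0.    ,   0.    ,   1.    ]]), 'world_from_camera': array([[ 0.9654,  0.1767, -0.1917,  0.2293],
       [-0.26  ,  0.5986, -0.7577, -0.8627],
       [-0.0191,  0.7814,  0.6238,  0.7898],
       [ 0.    ,  0.    ,  0.    ,  1.    ]])}
{'intrinsics': array([[371.2754,   0.    , 278.291 ],
       [  0.    , 371.2754, 210.5918],
       [  0.    ,   0.    ,   1.    ]]), 'tool_from_camera': array([[ 0.0016,  0.9627,  0.2706,  0.0752],
       [ 1.    , -0.0018,  0.0003,  0.0006],
       [ 0.0007,  0.2706, -0.9627, -0.162 ],
       [ 0.    ,  0.    ,  0.    ,  1.    ]])}
```

View pics/top0.png

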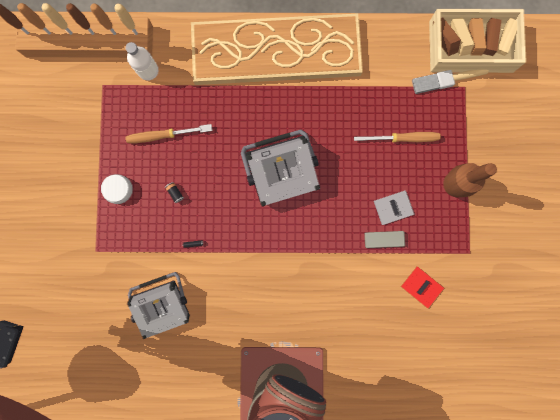

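View pics/side0.png

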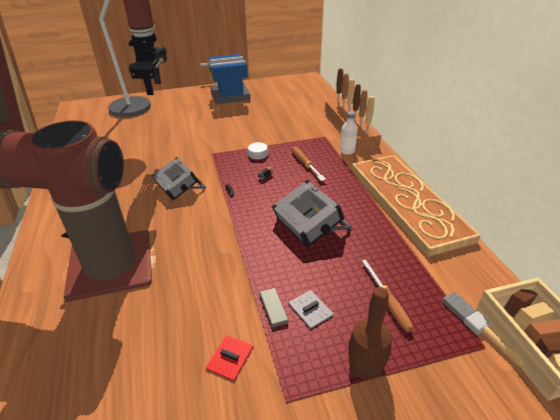

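The top view shows the case at about (283,172), the thick cell at (175,193), the cover at (394,208), a small decoy case at (160,308) and a red decoy cover. I'll enlarge the three task parts.

```bash
python3 - <<'E'
import cv2,numpy as np
im=cv2.imread("pics/top0.png")
def c(x0,y0,w,h,s): return cv2.resize(im[y0:y0+h,x0:x0+w],None,fx=s,fy=s,interpolation=cv2.INTER_CUBIC)
A=c(235,120,100,100,6)           # case, 600x600
B=np.vstack([c(155,173,40,40,5),c(369,183,50,50,4),c(369,183,50,50,4)])[:600]
B[:200]=c(155,173,40,40,5)
out=np.hstack([A,B[:600]])
cv2.imwrite("pics/crop0.png",out)
E
```

```text
(no output)
```

View pics/crop0.png

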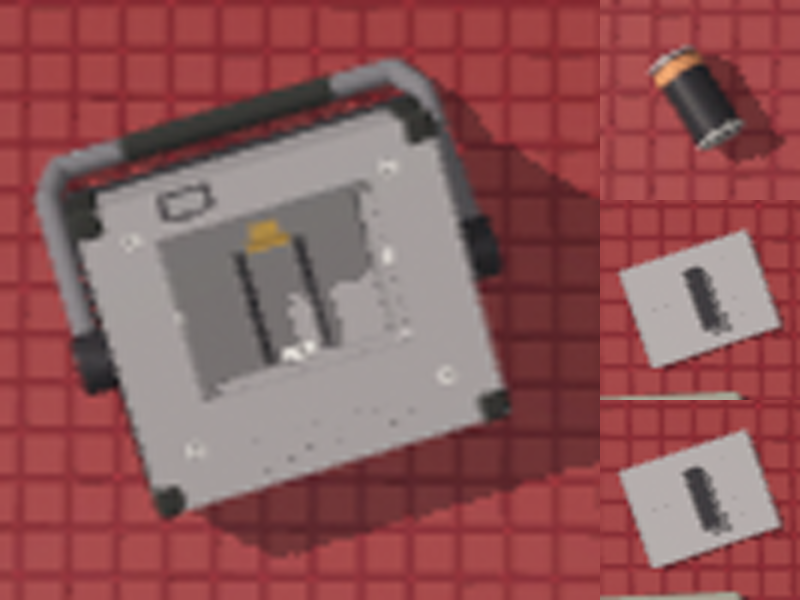

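The crop shows the recess corners at full-image pixels of about (261,160), (296,150), (304,176) and (269,187). The cell runs from nub (169.4,184.6) to flat end (179.4,200.6). The cover corners are near (374,201), (405,190.5), (414,214) and (382,225).

```bash
cat > h.py <<'E'
import numpy as np, cv2
from plant import manip, cams
from scipy.spatial.transform import Rotation as R
from scipy.optimize import least_squares
np.set_printoptions(precision=4,suppress=True)
def tool(o=None):
    o=o or manip.get_obs(); T=np.eye(4); T[:3,:3]=R.from_euler('xyz',o['orientation']).as_matrix(); T[:3,3]=o['tcp_pos']; return T
def cam(name,T=None):
    i=cams.camera_info(name); M=i['world_from_camera'] if name!='wrist' else T@i['tool_from_camera']; return i['intrinsics'],M
def proj(P,K,M):
    p=(np.atleast_2d(P)-M[:3,3])@M[:3,:3]*[1,-1,-1]; q=p@K.T; return q[:,:2]/q[:,2:]
def ray(uv,z,K,M):
    uv=np.atleast_2d(uv); d=(np.c_[uv,np.ones(len(uv))]@np.linalg.inv(K).T*[1,-1,-1])@M[:3,:3].T
    return M[:3,3]+d*((z-M[2,3])/d[:,2])[:,None]
def caseT(x,y,yaw,z=0.003+.065*np.sin(np.radians(20))):
    T=np.eye(4);T[:3,:3]=(R.from_euler('z',yaw)*R.from_euler('y',-20,degrees=True)).as_matrix();T[:3,3]=x,y,z;return T
def fitcase(P,obs,x0=(.4,0,.1),fz=False):
    # P case mm points, obs list of (K,M,uv)
    P=np.array(P)/1000
    def f(p):
        T=caseT(*p); W=P@T[:3,:3].T+T[:3,3]; return np.concatenate([(proj(W,K,M)-uv).ravel() for K,M,uv in obs])
    p0=list(x0)+([.0252] if fz else []); r=least_squares(f,p0); return r.x,r.fun.reshape(-1,2)
def plan(pos,Rm,n,T=None):
    """n equal rows from pose T (default measured) to target; prints row and residual"""
    T=tool() if T is None else T; dR=T[:3,:3].T@Rm; w=R.from_matrix(dR).as_rotvec()/n; S=R.from_rotvec(w).as_matrix()
    A=sum(np.linalg.matrix_power(S,k) for k in range(n)); s=np.linalg.solve(A,T[:3,:3].T@(pos-T[:3,3]))
    print('rows',n,'shift',np.round(s/.04,3),'turn',np.round(np.degrees(w)/5,3))
E
python3 - <<'E'
from h import *
K,M=cam('top')
c=ray([(169.4,184.6),(179.4,200.6)],.016,K,M);d=c[0]-c[1];print('cell',c,c.mean(0),np.linalg.norm(d),np.arctan2(d[1],d[0]))
v=ray([(374,201),(405.25,190.5),(414.25,214.25),(382.25,225)],.009,K,M);print('cover',v.mean(0),[np.linalg.norm(v[i]-v[i-1]) for i in range(4)]);d=v[0]+v[1]-v[2]-v[3];print(np.arctan2(d[1],d[0]))
uv=np.array([(158,240),(368,183),(412,335),(205,400)])/6+[235,120]
P=[(46,45,54),(46,-45,54),(-24,-45,54),(-24,45,54)]
print(*fitcase(P,[(K,M,uv)])); 
print('mallet',ray([(458,185)],.05,K,M),'tin',ray([(117,189)],.03,K,M))
E
```

```text
cell [[0.5116 0.2909 0.016 ]
 [0.4704 0.2642 0.016 ]] [0.491  0.2776 0.016 ] 0.049118925919438484 0.5744215382307851
cover [ 0.4552 -0.2865  0.009 ] [np.float64(0.065094307949899), np.float64(0.0855859823953021), np.float64(0.06524143052435061), np.float64(0.08724275185080854)]
0.3312259059102938
[0.5516 0.002  0.2953] [[-0.3297 -0.0803]
 [ 0.1519 -1.047 ]
 [ 0.3175  0.7976]
 [-0.1361  0.3358]]
mallet [[ 0.5088 -0.4389  0.05  ]] tin [[0.4978 0.4203 0.03  ]]
```

```bash
python3 - <<'E'
from h import *
Rm=(R.from_euler('z',.5744)*R.from_euler('x',np.pi)).as_matrix()
plan(np.array([.491,.2776,.15]),Rm,26)
T=tool()
# path check
E
```

```text
rows 26 shift [-0.447  0.296  0.069] turn [-0.001  0.001  1.002]
```

```bash
python3 -m crank '[[[1,-0.447,0.296,0.069,0,0,1],[1,-0.447,0.296,0.069,0,0,1],[1,-0.447,0.296,0.069,0,0,1],[1,-0.447,0.296,0.069,0,0,1],[1,-0.447,0.296,0.069,0,0,1],[1,-0.447,0.296,0.069,0,0,1],[1,-0.447,0.296,0.069,0,0,1],[1,-0.447,0.296,0.069,0,0,1],[1,-0.447,0.296,0.069,0,0,1],[1,-0.447,0.296,0.069,0,0,1],[1,-0.447,0.296,0.069,0,0,1],[1,-0.447,0.296,0.069,0,0,1]]]'
python3 -m crank '[[[1,-0.447,0.296,0.069,0,0,1],[1,-0.447,0.296,0.069,0,0,1],[1,-0.447,0.296,0.069,0,0,1],[1,-0.447,0.296,0.069,0,0,1],[1,-0.447,0.296,0.069,0,0,1],[1,-0.447,0.296,0.069,0,0,1],[1,-0.447,0.296,0.069,0,0,1],[1,-0.447,0.296,0.069,0,0,1],[1,-0.447,0.296,0.069,0,0,1],[1,-0.447,0.296,0.069,0,0,1],[1,-0.447,0.296,0.069,0,0,1],[1,-0.447,0.296,0.069,0,0,1]]]'
python3 -m crank '[[[0.2,-0.447,0.296,0.069,0,0,1],[0.2,-0.447,0.296,0.069,0,0,1],[0.2,0,0,0,0,0,0],[0.2,0,0,0,0,0,0]]]'
python3 - <<'E'
from h import *
o=manip.get_obs();print(o['time'],o['tcp_pos'],o['orientation'],o['joint_positions'],o['grip_width'],o['qvel'].max())
im=cams.capture('wrist')[:,:,::-1]; np.save('Tw1.npy',tool(o)); cv2.imwrite('pics/w1.png',cv2.resize(im,None,fx=1.4,fy=1.4,interpolation=cv2.INTER_CUBIC))
E
```

```text
time: 1.3
tcp_pos: [0.4235, 0.5509, 0.1884]
orientation: [-3.141, 0.001, 1.796]
wrist_force: [0.8, 0.4, 0.1]
grip_width: 0.087
finger_force: 0.0
time: 2.5
tcp_pos: [0.5032, 0.3183, 0.1556]
orientation: [-3.141, 0.001, 0.749]
wrist_force: [0.3, 0.1, -0.2]
grip_width: 0.0868
finger_force: 0.0
time: 2.9
tcp_pos: [0.4918, 0.2782, 0.1507]
orientation: [-3.141, -0.0, 0.579]
wrist_force: [-1.0, -0.3, 0.5]
grip_width: 0.0628
finger_force: 0.0
2.9 [0.4918 0.2782 0.1507] [-3.1412 -0.      0.5787] [0.375  0.1404 1.757  0.0004 1.2443 1.3669] 0.06280220018808116 0.015591363500572518
```

View pics/w1.png

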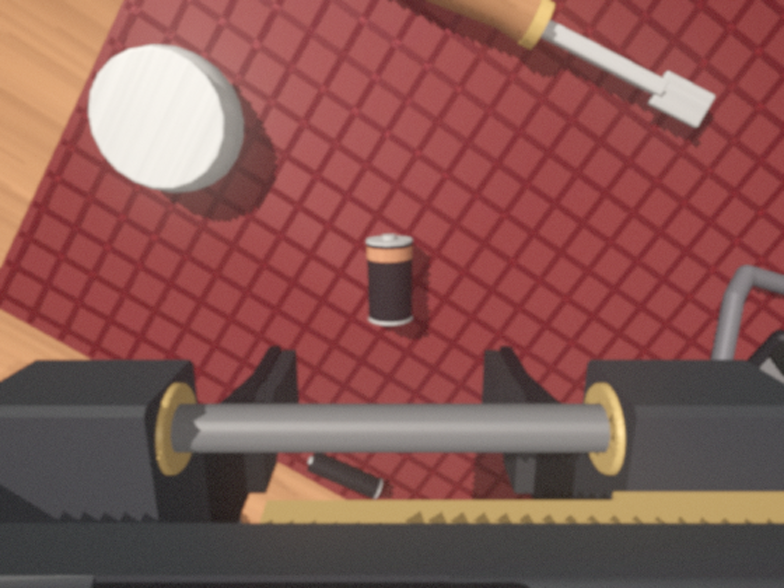

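The wrist view shows the cell with its axis upright at column 390. The nub tip is at about (390,236) and the flat-end rim at about (391,324), both in the 1.4x view. It lies between the fingers and lines up with the tool x axis.

```bash
python3 - <<'E'
from h import *
T=np.load('Tw1.npy');K,M=cam('wrist',T)
a=ray(np.array([(390,236)])/1.4,.016,K,M)[0];b=ray(np.array([(391,324)])/1.4,.027,K,M)[0]
d=(a-b)[:2];print(a,b,np.linalg.norm(d),np.arctan2(d[1],d[0]))
yaw=.5744; l=np.array([np.cos(yaw),np.sin(yaw)])
for s in (1,):
    c=(a[:2]-.025*np.array([np.cos(.575),np.sin(.575)])+b[:2]+.025*np.array([np.cos(.575),np.sin(.575)]))/2
print('centre',c)
g=c+.005*l
print('in tool',T[:3,:3].T@(np.r_[c,.016]-T[:3,3]))
E
```

```text
[0.5125 0.2928 0.016 ] [0.4713 0.2651 0.027 ] 0.04964350706892382 0.5922908901836973
centre [0.4919 0.2789]
in tool [ 0.0005 -0.0005  0.1347]
```

```bash
python3 -m crank '[[[0.1,0.13,0,0.8,0,0,0],[0.1,0,0,0.9,0,0,0],[0.1,0,0,0.9,0,0,0],[0.1,0,0,0.6,0,0,0],[0.1,0,0,0.32,0,0,0],[0.1,0,0,0,0,0,0],[-1,0,0,0,0,0,0],[-1,0,0,0,0,0,0],[-1,0,0,0,0,0,0],[-1,0,0,0,0,0,0],[-1,0,0,0,0,0,0],[-1,0,0,0,0,0,0]]]' 30; python3 -m crank '[[[-1,0,0,0,0,0,0],[-1,0,0,0,0,0,0]]]'
```

```text
time: 4.15
tcp_pos: [0.4972, 0.2814, 0.0113]
orientation: [3.141, -0.002, 0.578]
wrist_force: [-0.2, 0.6, 6.4]
grip_width: 0.025
finger_force: 30.0
time: 4.35
tcp_pos: [0.4971, 0.2814, 0.0113]
orientation: [3.141, -0.002, 0.578]
wrist_force: [0.7, 0.4, 6.6]
grip_width: 0.0251
finger_force: 30.0
```

```bash
python3 -m crank '[[[-0.2,0,0,0,0,0,0],[-0.2,0,0,0,0,0,0],[-0.2,0,0,0.08,0,0,0],[-0.2,0,0,0,0,0,0],[-1,0,0,0,0,0,0],[-1,0,0,0,0,0,0],[-1,0,0,0,0,0,0],[-1,0,0,0,0,0,0]]]' 30
```

```text
time: 5.15
tcp_pos: [0.4961, 0.281, 0.0067]
orientation: [-3.142, 0.0, 0.578]
wrist_force: [-1.2, 0.4, -0.7]
grip_width: 0.0253
finger_force: 30.0
```

```bash
python3 - <<'E'
from h import *
T=tool(); T[2,3]+=.07
plan(np.array([.485,-.018,.205]),(R.from_euler('z',.295)*R.from_euler('x',np.pi)).as_matrix(),9,T)
E
```

```text
rows 9 shift [-0.392  0.736 -0.356] turn [0.   0.   0.36]
```

```bash
python3 -m crank '[[[-1,0,0,-0.75,0,0,0],[-1,0,0,-1,0,0,0],[-1,-0.392,0.736,-0.356,0,0,0.36],[-1,-0.392,0.736,-0.356,0,0,0.36],[-1,-0.392,0.736,-0.356,0,0,0.36],[-1,-0.392,0.736,-0.356,0,0,0.36],[-1,-0.392,0.736,-0.356,0,0,0.36],[-1,-0.392,0.736,-0.356,0,0,0.36],[-1,-0.392,0.736,-0.356,0,0,0.36],[-1,-0.392,0.736,-0.356,0,0,0.36],[-1,-0.392,0.736,-0.356,0,0,0.36],[-1,0,0,0,0,0,0]]]' 30; python3 -m crank '[[[-1,0,0,0,0,0,0]]]'
python3 - <<'E'
from h import *
o=manip.get_obs();print(o['time'],o['tcp_pos'],o['orientation'],o['joint_positions'])
im=cams.capture('wrist')[:,:,::-1]; np.save('Tw2.npy',tool(o)); cv2.imwrite('pics/w2raw.png',im); cv2.imwrite('pics/w2.png',cv2.resize(im[:300,80:480],None,fx=2,fy=2,interpolation=cv2.INTER_CUBIC))
E
```

```text
time: 6.35
tcp_pos: [0.486, -0.0215, 0.2074]
orientation: [3.138, -0.003, 0.291]
wrist_force: [0.5, 0.8, -0.4]
grip_width: 0.0248
finger_force: 30.0
time: 6.45
tcp_pos: [0.4852, -0.0185, 0.2053]
orientation: [3.142, -0.001, 0.293]
wrist_force: [-0.5, -0.2, -0.2]
grip_width: 0.0255
finger_force: 30.0
6.45 [ 0.4852 -0.0185  0.2053] [ 3.1415 -0.001   0.2934] [-0.201  -0.1065  1.9006  0.0004  1.3465  1.0763]
```

View pics/w2.png

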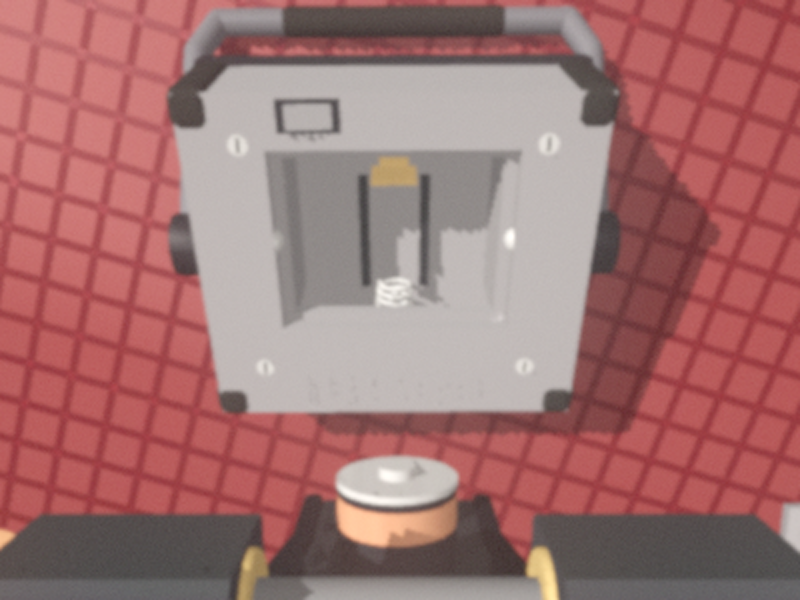

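The wrist view shows the bay clearly, with recess corners at view pixels UL (265,152), UR (522,152), LR (506,322) and LL (281,326). The catches are near (277,240) and (510,238). The ribs are at columns 363 and 425, the hood edge at row 306, and the cell sits straight in the fingers.

```bash
python3 - <<'E'
from h import *
T=np.load('Tw2.npy');Kw,Mw=cam('wrist',T);Kt,Mt=cam('top')
P=[(46,45,54),(46,-45,54),(-24,-45,54),(-24,45,54),(11,43,51),(11,-43,51)]
V=lambda a:np.array(a,float)/2+[80,0]
w=V([(265,152),(522,152),(506,323),(281,326),(277,240),(510,238)])
t=np.array([(158,240),(368,183),(412,335),(205,400),(178,318),(388,255)])/6+[235,120]
for nm,ob in (('w',[(Kw,Mw,w)]),('both',[(Kw,Mw,w),(Kt,Mt,t)])):
  for fz in (0,1):
    p,r=fitcase(P,ob,(.55,0,.29),fz);print(nm,p,'\n',r[:6].round(1).tolist())
    C=caseT(*p)
    f=lambda Q:((proj(np.array(Q)/1000@C[:3,:3].T+C[:3,3],Kw,Mw)-[80,0])*2).round(0).tolist()
    print('hood',f([(-20,40,48),(-20,-40,48)]),'leaf',f([(26,9,30),(26,-9,30),(27.6,9,30)]),'ribs',f([(24,12.8,15),(24,-12.8,15),(-24,12.8,15)]),'panel',f([(-65,75,54),(-65,-75,54),(65,75,54),(65,-75,54)]),'spring',f([(-18,0,31)]))
E
```

```text
w [0.5517 0.0039 0.2991] 
 [[-0.4, -1.3], [-0.2, -1.9], [-0.4, 1.4], [1.0, 0.3], [1.8, 0.7], [-1.7, 1.2]]
hood [[296.0, 311.0], [492.0, 310.0]] leaf [[370.0, 184.0], [416.0, 183.0], [370.0, 180.0]] ribs [[362.0, 177.0], [425.0, 176.0], [366.0, 284.0]] panel [[223.0, 410.0], [566.0, 409.0], [168.0, 92.0], [617.0, 90.0]] spring [[394.0, 288.0]]
w [0.5517 0.0039 0.2991 0.0254] 
 [[-0.4, -1.4], [-0.1, -1.9], [-0.3, 1.4], [0.9, 0.4], [1.7, 0.7], [-1.7, 1.2]]
hood [[296.0, 311.0], [492.0, 310.0]] leaf [[370.0, 184.0], [416.0, 183.0], [370.0, 180.0]] ribs [[362.0, 177.0], [425.0, 176.0], [366.0, 284.0]] panel [[223.0, 410.0], [566.0, 409.0], [168.0, 91.0], [617.0, 89.0]] spring [[394.0, 288.0]]
both [0.5517 0.0037 0.2989] 
 [[-0.2, -1.3], [0.0, -1.8], [-0.2, 1.4], [1.1, 0.3], [1.9, 0.7], [-1.5, 1.2]]
hood [[296.0, 311.0], [492.0, 310.0]] leaf [[371.0, 184.0], [417.0, 184.0], [371.0, 180.0]] ribs [[363.0, 177.0], [425.0, 176.0], [366.0, 284.0]] panel [[223.0, 410.0], [567.0, 409.0], [169.0, 92.0], [617.0, 90.0]] spring [[394.0, 288.0]]
both [0.5517 0.0037 0.2989 0.0254] 
 [[-0.3, -1.3], [0.1, -1.9], [-0.2, 1.4], [1.1, 0.4], [1.9, 0.7], [-1.5, 1.3]]
hood [[296.0, 311.0], [492.0, 310.0]] leaf [[371.0, 184.0], [417.0, 183.0], [371.0, 180.0]] ribs [[363.0, 177.0], [425.0, 176.0], [366.0, 284.0]] panel [[223.0, 410.0], [567.0, 409.0], [169.0, 91.0], [617.0, 90.0]] spring [[394.0, 288.0]]
```

```bash
cat >> h.py <<'E'
CASE=caseT(.5516,.0037,.299)
off=np.array([4.7,0,9.3])/1000
def wp(th,cx,cz,cy=0,off=off):
    Rm=CASE[:3,:3]@R.from_euler('y',-th,degrees=True).as_matrix()@np.diag([1,-1,-1])
    return CASE[:3,:3]@(np.array([cx,cy,cz])/1000)+CASE[:3,3]+Rm@off, Rm
def hm(p,Rm):
    T=np.eye(4);T[:3,:3]=Rm;T[:3,3]=p;return T
def incase(T=None,off=off):
    T=tool() if T is None else T
    c=T[:3,3]-T[:3,:3]@off; q=CASE[:3,:3].T@(c-CASE[:3,3])*1000
    e=R.from_matrix(CASE[:3,:3].T@T[:3,:3]@np.diag([1,-1,-1])).as_rotvec(degrees=True)
    return q,e
E
python3 - <<'E'
from h import *
K,M=cam('wrist',np.load('Tw2.npy'));T=np.load('Tw2.npy')
print('nub',(proj(T[:3,3]+T[:3,:3]@np.array([.0203,0,-.0093]),K,M)-[80,0])*2)
A=wp(25,11.6,110);print(A[0]);plan(*A,10)
E
```

```text
nub [[400.5907 467.5188]]
[ 0.5355 -0.0013  0.1293]
rows 10 shift [ 0.061 -0.002  0.229] turn [ 0.001  0.9   -0.005]
```

```bash
python3 -m crank '[[[-1,0.061,0,0.229,0,0.9,0],[-1,0.061,0,0.229,0,0.9,0],[-1,0.061,0,0.229,0,0.9,0],[-1,0.061,0,0.229,0,0.9,0],[-1,0.061,0,0.229,0,0.9,0],[-1,0.061,0,0.229,0,0.9,0],[-1,0.061,0,0.229,0,0.9,0],[-1,0.061,0,0.229,0,0.9,0],[-1,0.061,0,0.229,0,0.9,0],[-1,0.061,0,0.229,0,0.9,0],[-1,0,0,0,0,0,0],[-1,0,0,0,0,0,0]]]' 30
python3 - <<'E'
from h import *
print(manip.get_obs()['joint_positions'],incase())
A=wp(25,11.6,45);plan(*A,6)
E
```

```text
time: 7.7
tcp_pos: [0.5351, -0.0016, 0.1284]
orientation: [-3.138, -0.782, 0.294]
wrist_force: [-0.4, 0.9, -0.1]
grip_width: 0.0254
finger_force: 30.0
[-0.4878 -0.3469  2.458   0.9555  0.6567  0.1142] (array([ 10.8251,  -0.1436, 109.3016]), array([  0.0125, -24.7978,  -0.2225]))
rows 6 shift [-0.11  -0.001  0.244] turn [ 0.001  0.007 -0.007]
```

```bash
python3 -m crank '[[[-1,-0.11,0,0.244,0,0,0],[-1,-0.11,0,0.244,0,0,0],[-1,-0.11,0,0.244,0,0.04,-0.04],[-1,-0.11,0,0.244,0,0,0],[-1,-0.11,0,0.244,0,0,0],[-1,-0.11,0,0.244,0,0,0],[-1,0,0,0,0,0,0],[-1,0,0,0,0,0,0]]]' 30
python3 - <<'E'
from h import *
print(manip.get_obs()['joint_positions'],incase())
A=wp(25,11.6,40.3);plan(*A,2)
B=wp(25,-1.5,34.0);plan(*B,4,hm(*A))
im=cams.capture('wrist')[:,:,::-1]; cv2.imwrite('pics/w3.png',im[60:])
E
```

```text
time: 8.5
tcp_pos: [0.5584, 0.0046, 0.0701]
orientation: [3.138, -0.789, 0.302]
wrist_force: [0.1, -0.4, -1.4]
grip_width: 0.0252
finger_force: 30.0
[-0.4398 -0.11    2.4226  1.2383  0.5284 -0.1917] (array([13.4759, -1.145 , 46.2371]), array([ -0.1123, -25.19  ,   0.083 ]))
rows 2 shift [-0.053 -0.015  0.057] turn [ 0.009 -0.019  0.01 ]
rows 4 shift [-0.091 -0.     0.001] turn [0. 0. 0.]
```

View pics/w3.png

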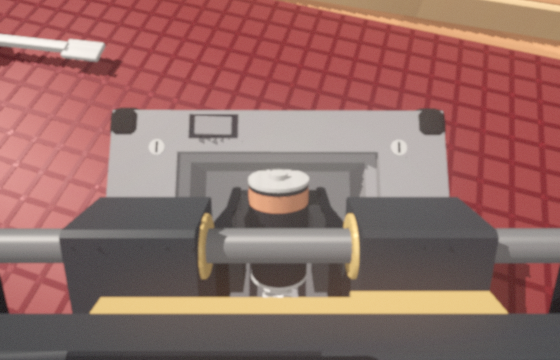

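The cell is centred over the bay at column 279, against 277.5 for the recess, with the spring visible behind it. I'll go on.

```bash
python3 -m crank '[[[-1,-0.053,-0.015,0.057,0,0,0],[-1,-0.053,-0.015,0.057,0,0,0],[-1,0,0,0,0,0,0],[-1,0,0,0,0,0,0]]]' 30
python3 - <<'E'
from h import *
print(incase())
B=wp(25,-1.5,34.0);plan(*B,5)
E
```

```text
time: 8.95
tcp_pos: [0.5576, 0.0053, 0.0631]
orientation: [3.138, -0.789, 0.3]
wrist_force: [0.2, -0.0, -0.6]
grip_width: 0.0253
finger_force: 30.0
(array([10.5594, -0.2041, 39.8685]), array([ -0.157 , -25.1908,  -0.0025]))
rows 5 shift [-0.067 -0.001  0.001] turn [ 0.006 -0.008  0.001]
```

```bash
python3 -m crank '[[[-1,-0.067,0,0,0,0,0],[-1,-0.067,0,0,0,0,0],[-1,-0.067,0,0,0,0,0],[-1,-0.067,0,0,0,0,0],[-1,-0.067,0,0,0,0,0],[-1,0,0,0,0,0,0],[-1,0,0,0,0,0,0]]]' 30
python3 - <<'E'
from h import *
print(incase())
E
```

```text
time: 9.65
tcp_pos: [0.5497, 0.0022, 0.0548]
orientation: [3.137, -0.791, 0.3]
wrist_force: [2.0, 0.3, 4.7]
grip_width: 0.0251
finger_force: 30.0
(array([-0.2249, -0.8851, 34.9692]), array([ -0.197 , -25.3253,   0.0181]))
```

```bash
python3 - <<'E'
from h import *
A=wp(22,-2.5,34.0);B=wp(15,-2.5,30.5)
plan(*A,2);plan(*B,3,hm(*A))
E
```

```text
rows 2 shift [-0.038 -0.011  0.003] turn [ 0.019 -0.333  0.005]
rows 3 shift [-0.019  0.     0.032] turn [ 0.    -0.467 -0.   ]
```

```bash
python3 -m crank '[[[-1,-0.038,-0.011,0.003,0.02,-0.33,0],[-1,-0.038,-0.011,0.003,0.02,-0.33,0],[-1,-0.019,0,0.032,0,-0.467,0],[-1,-0.019,0,0.032,0,-0.467,0],[-1,-0.019,0,0.032,0,-0.467,0],[-1,0,0,0,0,0,0],[-1,0,0,0,0,0,0]]]' 30
python3 - <<'E'
from h import *
print(incase())
A=wp(7,-2.5,26.7);B=wp(0,-2,23.3)
plan(*A,3);plan(*B,3,hm(*A))
E
```

```text
time: 10.35
tcp_pos: [0.5486, 0.0021, 0.0482]
orientation: [3.138, -0.612, 0.301]
wrist_force: [5.0, -2.8, 4.1]
grip_width: 0.0251
finger_force: 30.0
(array([-2.2131, -0.6578, 30.4312]), array([ -0.1194, -15.0634,   0.091 ]))
rows 3 shift [-0.02  -0.006  0.035] turn [ 0.008 -0.538  0.007]
rows 3 shift [-0.008 -0.     0.033] turn [ 0.    -0.467 -0.   ]
```

```bash
python3 -m crank '[[[-1,-0.02,0.02,0.035,0,-0.538,0],[-1,-0.02,0.01,0.035,0,-0.538,0],[-1,-0.02,0,0.035,0,-0.538,0],[-1,0,0,0,0,0,0],[-1,0,0,0,0,0,0]]]' 30
python3 - <<'E'
from h import *
print(incase(),CASE[:3,:3].T@manip.get_obs()['wrist_force'])
B=wp(0,-2,23.3,-1.5)
plan(*B,3)
E
```

```text
time: 10.85
tcp_pos: [0.5481, 0.002, 0.0422]
orientation: [3.142, -0.47, 0.3]
wrist_force: [4.1, 0.8, 3.2]
grip_width: 0.0251
finger_force: 30.0
(array([-3.6308, -0.6365, 25.972 ]), array([ 0.0257, -6.9005,  0.0593])) [ 4.9963 -0.4222  1.5661]
rows 3 shift [0.002 0.007 0.028] turn [-0.002 -0.46   0.004]
```

```bash
python3 -m crank '[[[-1,0,0,0.028,0,-0.46,0],[-1,0,0,0.028,0,-0.46,0],[-1,0,0,0.028,0,-0.46,0],[-1,0,0,0,0,0,0],[-1,0,0,0,0,0,0]]]' 30
python3 - <<'E'
from h import *
print(incase(),CASE[:3,:3].T@manip.get_obs()['wrist_force'])
cv2.imwrite('pics/w4.png',cams.capture('wrist')[:,:,::-1])
E
```

```text
time: 11.35
tcp_pos: [0.5485, 0.0022, 0.0407]
orientation: [-3.141, -0.347, 0.301]
wrist_force: [-20.6, -2.7, 33.1]
grip_width: 0.025
finger_force: 51.2
(array([-2.6351, -0.5748, 24.987 ]), array([0.1006, 0.1103, 0.12  ])) [-7.9216  3.458  38.0958]
```

View pics/w4.png

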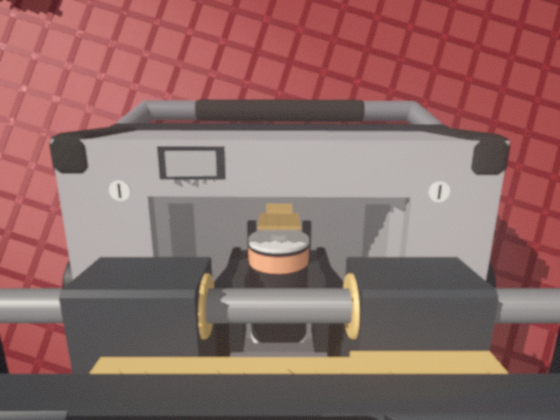

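```bash
python3 -m crank '[[[-1,0,0,-0.035,0,0,0],[-1,0,0,0,0,0,0],[-0.2,0,0,0,0,0,0],[-0.2,0,0,0,0,0,0],[-0.2,0,0,0,0,0,0]]]' 15
python3 - <<'E'
from h import *
print(incase(),CASE[:3,:3].T@manip.get_obs()['wrist_force'])
E
```

```text
time: 11.9
tcp_pos: [0.5466, 0.0023, 0.0388]
orientation: [-3.139, -0.345, 0.299]
wrist_force: [-0.3, -0.1, -0.5]
grip_width: 0.0339
finger_force: 0.0
(array([-4.8749,  0.1476, 23.8216]), array([0.1262, 0.2303, 0.0156])) [-0.4787  0.0391 -0.3234]
```

```bash
python3 -m crank '[[[-0.2,0,0,-0.5,0,0,0],[-0.2,0,0,-0.8,0,0,0],[-1,0,0,-0.8,0,0,0],[-1,-0.5,0,-0.6,0,0,0],[-1,-0.5,0,0,0,0,0],[-1,0,0,0,0,0,0],[-1,0,0,0,0,0,0]]]' 15
python3 - <<'E'
from h import *
o=manip.get_obs();T=tool(o);np.save('Tw5.npy',T)
im=cams.capture('wrist')[:,:,::-1]; cv2.imwrite('pics/w5raw.png',im); cv2.imwrite('pics/w5.png',cv2.resize(im[60:260,150:410],None,fx=3,fy=3,interpolation=cv2.INTER_CUBIC))
K,M=cam('wrist',T)
f=lambda Q:((proj(np.array(Q)/1000@CASE[:3,:3].T+CASE[:3,3],K,M)-[150,60])*3).round(0).tolist()
print('recess',f([(46,45,54),(46,-45,54),(-24,-45,54),(-24,45,54)]),'leaf',f([(26,9,30),(26,-9,30)]),'nub',f([(26,0,23)]),'shoulder sides/top',f([(23.5,13,23),(23.5,-13,23),(23.5,0,36)]))
E
```

```text
time: 12.6
tcp_pos: [0.4769, -0.0198, 0.1273]
orientation: [-3.14, -0.347, 0.299]
wrist_force: [0.4, -0.4, -0.5]
grip_width: 0.0042
finger_force: 0.0
recess [[160.0, 79.0], [618.0, 79.0], [598.0, 424.0], [178.0, 423.0]] leaf [[348.0, 179.0], [429.0, 179.0]] nub [[388.0, 177.0]] shoulder sides/top [[331.0, 189.0], [445.0, 189.0], [388.0, 191.0]]
```

View pics/w5.png

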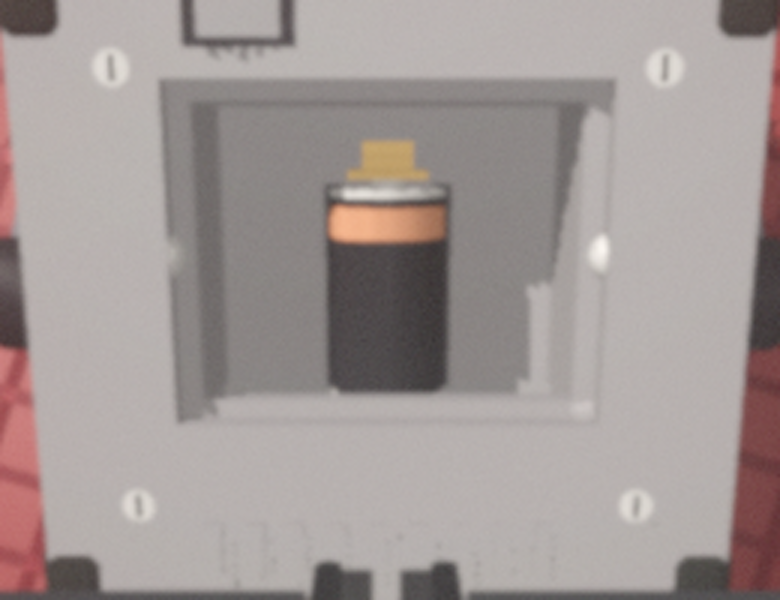

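The cell sits in front of the leaf, within a few pixels of the predicted seated outline (sides 329 to 446, shoulder at about 187). I'll confirm with a light touch from above.

```bash
python3 - <<'E'
from h import *
z=np.zeros(3)
A=wp(0,5,60,0,z);B=wp(0,5,38.5,0,z)
plan(*A,3);plan(*B,2,hm(*A))
E
```

```text
rows 3 shift [ 0.36  -0.004  0.523] turn [-0.004  0.007  0.001]
rows 2 shift [0.    0.    0.269] turn [0. 0. 0.]
```

```bash
python3 -m crank '[[[-1,0.36,0,0.523,0,0,0],[-1,0.36,0,0.523,0,0,0],[-1,0.36,0,0.523,0,0,0],[-1,0,0,0.269,0,0,0],[-1,0,0,0.269,0,0,0],[-1,0,0,0.04,0,0,0],[-1,0,0,0.04,0,0,0],[-1,0,0,0,0,0,0]]]' 15
python3 - <<'E'
from h import *
print(incase(off=np.zeros(3)),CASE[:3,:3].T@manip.get_obs()['wrist_force'])
E
```

```text
time: 13.45
tcp_pos: [0.5441, 0.0009, 0.0614]
orientation: [-3.141, -0.346, 0.301]
wrist_force: [-11.6, -0.6, 15.5]
grip_width: 0.0004
finger_force: 8.8
(array([ 4.9008, -0.4353, 36.7515]), array([0.0785, 0.1523, 0.0971])) [-5.234   2.868  18.4381]
```

```bash
python3 - <<'E'
from h import *
T=tool(); T[:3,3]-=T[:3,2]*.10
Rm=(R.from_euler('z',.331)*R.from_euler('x',np.pi)).as_matrix()
p=np.array([.4552,-.2865,.0])-Rm[:,0]*.015+[0,0,.15]
plan(p,Rm,10,T)
E
```

```text
rows 10 shift [-0.384  0.616 -0.06 ] turn [ 0.005 -0.397 -0.034]
```

```bash
python3 -m crank '[[[-1,0,0,-0.7,0,0,0],[-1,0,0,-0.9,0,0,0],[-1,0,0,-0.9,0,0,0],[-0.4,-0.384,0.616,-0.06,0,-0.4,-0.03],[-0.4,-0.384,0.616,-0.06,0,-0.4,-0.03],[-0.4,-0.384,0.616,-0.06,0,-0.4,-0.03],[-0.4,-0.384,0.616,-0.06,0,-0.4,-0.03],[-0.4,-0.384,0.616,-0.06,0,-0.4,-0.03],[-0.4,-0.384,0.616,-0.06,0,-0.4,-0.03],[-0.4,-0.384,0.616,-0.06,0,-0.4,-0.03],[-0.4,-0.384,0.616,-0.06,0,-0.4,-0.03],[-0.4,-0.384,0.616,-0.06,0,-0.4,-0.03]]]'
python3 -m crank '[[[-0.4,-0.384,0.616,-0.06,0,-0.4,-0.03],[-0.4,0,0,0,0,0,0],[-0.4,0,0,0,0,0,0],[-0.4,0,0,0,0,0,0]]]'
python3 - <<'E'
from h import *
o=manip.get_obs();T=tool(o);np.save('Tw6.npy',T);print(o['tcp_pos'],o['joint_positions'])
im=cams.capture('wrist')[:,:,::-1]; cv2.imwrite('pics/w6raw.png',im); cv2.imwrite('pics/w6.png',cv2.resize(im[60:360,100:500],None,fx=2,fy=2,interpolation=cv2.INTER_CUBIC))
E
```

```text
time: 14.65
tcp_pos: [0.4465, -0.2638, 0.1476]
orientation: [3.138, -0.032, 0.323]
wrist_force: [1.4, 0.8, 0.9]
grip_width: 0.0261
finger_force: 0.0
time: 15.05
tcp_pos: [0.4403, -0.2901, 0.1494]
orientation: [3.138, 0.001, 0.326]
wrist_force: [-0.1, 0.1, 0.1]
grip_width: 0.026
finger_force: 0.0
[ 0.4403 -0.2901  0.1494] [-0.7305  0.0508  1.856  -0.0029  1.2325  0.5154]
```

View pics/w6.png

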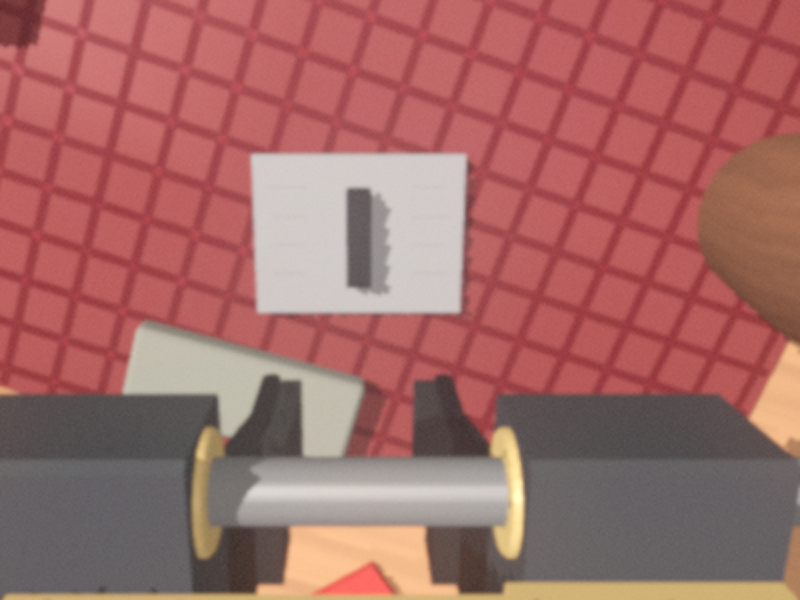

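The cover is square to the tool, with plate corners at view pixels (251,154), (467,154), (461,313) and (258,313). The rib spans columns 346 to 371 and rows 188 to 287.

```bash
python3 - <<'E'
from h import *
T=np.load('Tw6.npy');K,M=cam('wrist',T)
V=lambda a:np.array(a,float)/2+[100,60]
v=ray(V([(251,154),(467,154),(461,313),(258,313)]),.009,K,M);r=ray(V([(346,188),(371,188),(371,287),(347,287)]),.019,K,M)
for q in (v,r):
    d=q[0]+q[1]-q[2]-q[3];print(q.mean(0),[round(np.linalg.norm(q[i]-q[i-1])*1000,1) for i in range(4)],np.arctan2(d[1],d[0]))
    print('tool',T[:3,:3].T@(q.mean(0)-T[:3,3]))
E
```

```text
[ 0.4558 -0.2856  0.009 ] [np.float64(66.5), np.float64(86.6), np.float64(66.6), np.float64(86.4)] 0.3315559347495788
tool [0.0163 0.0002 0.1404]
[ 0.4565 -0.285   0.019 ] [np.float64(40.2), np.float64(9.8), np.float64(40.2), np.float64(9.8)] 0.3332452541178191
tool [ 0.0172 -0.      0.1304]
```

```bash
python3 -m crank '[[[-0.4,0.2,0,0.6,0,0,-0.06],[-0.4,0.215,0,0.9,0,0,0],[-0.4,0,0,0.9,0,0,0],[-0.4,0,0,0.7,0,0,0],[-0.4,0,0,0.3,0,0,0],[-0.4,0,0,0.09,0,0,0],[-0.4,0,0,0,0,0,0],[-1,0,0,0,0,0,0],[-1,0,0,0,0,0,0],[-1,0,0,0,0,0,0],[-1,0,0,0,0,0,0]]]' 25
```

```text
time: 16.2
tcp_pos: [0.4569, -0.2868, 0.0112]
orientation: [3.136, 0.0, 0.331]
wrist_force: [-0.1, 0.5, 4.5]
grip_width: 0.0093
finger_force: 25.0
```

```bash
python3 - <<'E'
from h import *
T=tool(); T[2,3]+=.12
o=np.array([0,0,-.0082])
plan(*wp(0,11,95,-.3,o),10,T)
E
```

```text
rows 10 shift [ 0.384 -0.617  0.072] turn [0.    0.4   0.037]
```

```bash
python3 -m crank '[[[-1,0,0,-0.4,0,0,0],[-1,0,0,-0.8,0,0,0],[-1,0,0,-0.9,0,0,0],[-1,0,0,-0.9,0,0,0],[-1,0.384,-0.617,0.072,0,0.4,0.037],[-1,0.384,-0.617,0.072,0,0.4,0.037],[-1,0.384,-0.617,0.072,0,0.4,0.037],[-1,0.384,-0.617,0.072,0,0.4,0.037],[-1,0.384,-0.617,0.072,0,0.4,0.037],[-1,0.384,-0.617,0.072,0,0.4,0.037],[-1,0.384,-0.617,0.072,0,0.4,0.037],[-1,0.384,-0.617,0.072,0,0.4,0.037]]]'
python3 -m crank '[[[-1,0.384,-0.617,0.072,0,0.4,0.037],[-1,0.384,-0.617,0.072,0,0.4,0.037],[-1,0,0,0,0,0,0],[-1,0,0,0,0,0,0],[-1,0,0,0,0,0,0]]]'
python3 - <<'E'
from h import *
o=np.array([0,0,-.0082]); print(incase(off=o))
plan(*wp(0,11,58,-.3,o),4)
T=tool();im=cams.capture('wrist')[:,:,::-1];np.save('Tw7.npy',T)
cv2.imwrite('pics/w7.png',im)
K,M=cam('wrist',T)
f=lambda Q:(proj(np.array(Q)/1000@CASE[:3,:3].T+CASE[:3,3],K,M)).round(0).tolist()
q=incase(T,o)[0]
print('recess',f([(46,45,54),(46,-45,54),(-24,-45,54),(-24,45,54)]),'plate',f([q+[33,43,6],q+[33,-43,6],q+[-33,-43,6]]))
E
```

```text
time: 17.4
tcp_pos: [0.5123, -0.0582, 0.1215]
orientation: [3.141, -0.279, 0.305]
wrist_force: [-0.4, -0.4, -0.6]
grip_width: 0.0097
finger_force: 25.0
time: 17.9
tcp_pos: [0.5272, -0.0036, 0.1251]
orientation: [-3.141, -0.347, 0.299]
wrist_force: [-0.5, 0.1, -0.5]
grip_width: 0.0095
finger_force: 25.0
(array([10.2293,  0.1942, 94.3112]), array([ 0.0323,  0.0984, -0.0126]))
rows 4 shift [0.005 0.003 0.227] turn [-0.002  0.005 -0.001]
recess [[202.0, 174.0], [359.0, 175.0], [352.0, 285.0], [208.0, 285.0]] plate [[186.0, 199.0], [375.0, 199.0], [365.0, 326.0]]
```

View pics/w7.png

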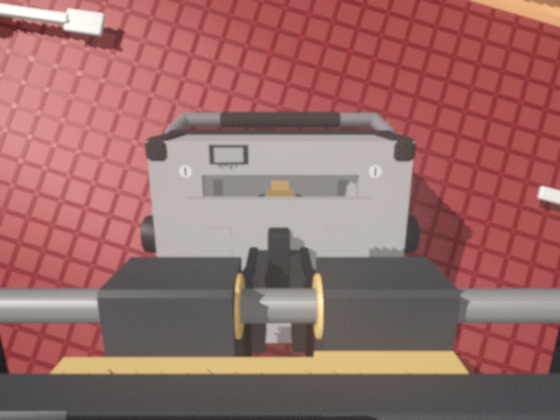

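The held plate's front edge is at row 197, within 2 px of the predicted 199, and square to the recess. I'll lower it in.

```bash
python3 -m crank '[[[-1,0,0,0.227,0,0,0],[-1,0,0,0.227,0,0,0],[-1,0,0,0.227,0,0,0],[-1,0,0,0.227,0,0,0],[-1,0,0,0,0,0,0],[-1,0,0,0,0,0,0]]]'
python3 - <<'E'
from h import *
o=np.array([0,0,-.0082]); print(incase(off=o))
plan(*wp(0,10.5,52,-.3,o),3)
E
```

```text
time: 18.55
tcp_pos: [0.5387, 0.0009, 0.0902]
orientation: [-3.14, -0.347, 0.299]
wrist_force: [0.6, 0.3, -0.8]
grip_width: 0.0097
finger_force: 25.0
(array([ 9.85  ,  1.1758, 57.3028]), array([ 0.1048,  0.1413, -0.0138]))
rows 3 shift [0.005 0.012 0.044] turn [-0.007  0.009 -0.001]
```

```bash
python3 -m crank '[[[-1,0.01,0.02,0,0,0,0],[-1,0,0,0.044,0,0,0],[-1,0,0,0.044,0,0,0],[-1,0,0,0.044,0,0,0],[-1,0,0,0,0,0,0]]]'
python3 - <<'E'
from h import *
o=np.array([0,0,-.0082]); print(incase(off=o),CASE[:3,:3].T@manip.get_obs()['wrist_force'])
E
```

```text
time: 19.05
tcp_pos: [0.5413, 0.0007, 0.0858]
orientation: [-3.14, -0.348, 0.299]
wrist_force: [-0.8, 0.3, -0.4]
grip_width: 0.0093
finger_force: 25.0
(array([10.6087,  0.1752, 52.4323]), array([ 0.0657,  0.0846, -0.0089])) [-0.7506  0.4735 -0.1402]
```

```bash
python3 -m crank '[[[-1,0,0,0.025,0,0,0],[-1,0,0,0.025,0,0,0],[-1,0,0,0,0,0,0],[-1,0,0,0,0,0,0]]]'
python3 - <<'E'
from h import *
o=np.array([0,0,-.0082]); print(incase(off=o),CASE[:3,:3].T@manip.get_obs()['wrist_force'])
E
```

```text
time: 19.45
tcp_pos: [0.5423, 0.0007, 0.0843]
orientation: [-3.141, -0.348, 0.299]
wrist_force: [0.7, -1.2, 0.6]
grip_width: 0.0098
finger_force: 25.0
(array([10.9896, -0.1347, 50.6834]), array([ 0.0342,  0.0471, -0.0087])) [ 0.4643 -1.3495  0.4578]
```

```bash
for i in 1 2; do python3 -m crank '[[[-1,0,0,0.025,0,0,0],[-1,0,0,0,0,0,0]]]' >/dev/null
python3 - <<'E'
from h import *
o=np.array([0,0,-.0082]); print(incase(off=o),CASE[:3,:3].T@manip.get_obs()['wrist_force'])
E
done
```

```text
(array([10.7719,  0.0545, 49.5316]), array([ 0.0541,  0.0677, -0.0107])) [-0.489  -1.3288 -0.7583]
(array([10.7865,  0.1191, 48.711 ]), array([0.0651, 0.0797, 0.001 ])) [-0.7458 -0.9328  4.631 ]
```

```bash
for i in 1 2; do python3 -m crank '[[[-1,0,0,0.025,0,0,0],[-1,0,0,0,0,0,0]]]' >/dev/null
python3 - <<'E'
from h import *
o=np.array([0,0,-.0082]); print(incase(off=o),CASE[:3,:3].T@manip.get_obs()['wrist_force'])
E
done
```

```text
(array([10.8767,  0.1043, 48.653 ]), array([0.0799, 0.1176, 0.0488])) [-7.5962  1.7361 19.8235]
(array([11.0102,  0.107 , 48.4394]), array([0.0936, 0.1367, 0.0798])) [-10.1363   2.899   31.3776]
```

```bash
python3 -m crank '[[[-1,0,0,-0.03,0,0,0],[-0.5,0,0,0,0,0,0],[-0.5,0,0,0,0,0,0],[-0.5,0,0,-0.4,0,0,0],[-0.5,0,0,-0.8,0,0,0],[-1,-0.4,0,-0.6,0,0,0],[-1,-0.4,0,0,0,0,0],[-1,-0.4,0,0,0,0,0],[-1,0,0,0,0,0,0],[-1,0,0,0,0,0,0]]]'
python3 - <<'E'
from h import *
T=tool();im=cams.capture('wrist')[:,:,::-1]
cv2.imwrite('pics/w8.png',cv2.resize(im[40:240,150:410],None,fx=3,fy=3,interpolation=cv2.INTER_CUBIC))
K,M=cam('wrist',T)
f=lambda Q:((proj(np.array(Q)/1000@CASE[:3,:3].T+CASE[:3,3],K,M)-[150,40])*3).round(0).tolist()
print('recess',f([(46,45,54),(46,-45,54),(-24,-45,54),(-24,45,54)]))
for h in (0,3.5): print(h,f([(44,43,54+h),(44,-43,54+h),(-22,-43,54+h),(-22,43,54+h),(31,5,64+h),(31,-5,64+h)]))
E
```

```text
time: 21.25
tcp_pos: [0.4765, -0.0194, 0.1327]
orientation: [-3.14, -0.348, 0.298]
wrist_force: [-0.3, 0.4, -0.3]
grip_width: 0.0008
finger_force: 0.0
recess [[168.0, 149.0], [614.0, 149.0], [596.0, 485.0], [185.0, 485.0]]
0 [[178.0, 159.0], [604.0, 159.0], [587.0, 477.0], [193.0, 476.0], [365.0, 227.0], [416.0, 227.0]]
3.5 [[175.0, 159.0], [607.0, 159.0], [590.0, 481.0], [191.0, 480.0], [365.0, 228.0], [417.0, 228.0]]
```

View pics/w8.png

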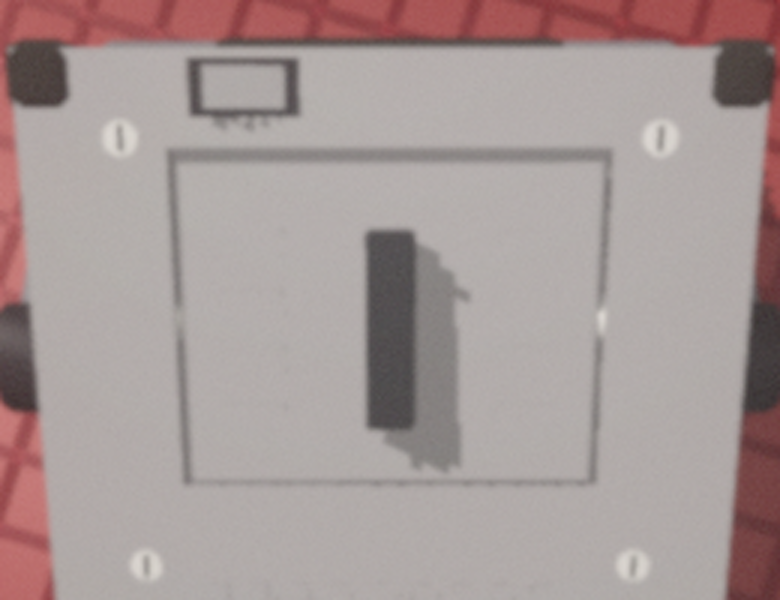

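The plate lies inside the recess with even gaps and no step shadow. I'll check the height by touch, on the rib and on both sides.

```bash
python3 - <<'E'
from h import *
z=np.zeros(3)
A=wp(0,11,75,0,z);B=wp(0,11,65.5,0,z)
plan(*A,4);plan(*B,1,hm(*A))
E
```

```text
rows 4 shift [ 0.298 -0.     0.331] turn [-0.003  0.002 -0.001]
rows 1 shift [0.    0.    0.238] turn [0. 0. 0.]
```

```bash
cat > pr.py <<'E'
from h import *
print(incase(off=np.zeros(3))[0],CASE[:3,:3].T@manip.get_obs()['wrist_force'])
E
python3 -m crank '[[[-1,0.298,0,0.331,0,0,0],[-1,0.298,0,0.331,0,0,0],[-1,0.298,0,0.331,0,0,0],[-1,0.298,0,0.331,0,0,0],[-1,0,0,0.238,0,0,0],[-1,0,0,0.03,0,0,0],[-1,0,0,0.03,0,0,0],[-1,0,0,0,0,0,0]]]' >/dev/null; python3 pr.py
python3 -m crank '[[[-1,0,0,-0.3,0,0,0],[-1,0,0.7,0,0,0,0],[-1,0,0,0.3,0,0,0],[-1,0,0,0.21,0,0,0],[-1,0,0,0.02,0,0,0],[-1,0,0,0,0,0,0]]]' >/dev/null; python3 pr.py
```

```text
[12.5901 -0.0443 65.0013] [-3.3075  4.2441 22.5183]
[ 10.336  -28.3232  54.9648] [-9.2688 -1.5773 27.0193]
```

```bash
python3 -m crank '[[[-1,0,0,-0.5,0,0,0],[-1,0,-0.7,0,0,0,0],[-1,0,-0.7,0,0,0,0],[-1,0,0,0.4,0,0,0],[-1,0,0,0.1,0,0,0],[-1,0,0,0,0,0,0]]]' >/dev/null; python3 pr.py
python3 -m crank '[[[-1,0,0,-0.5,0,0,0],[-1,0,0,-0.9,0,0,0],[-1,0,0,-0.9,0,0,0],[-1,-0.8,0,-0.5,0,0,0],[-1,-0.8,0,0,0,0,0],[-1,0,0,0,0,0,0],[-1,0,0,0,0,0,0]]]'
python3 - <<'E'
from h import *
im=cams.capture('wrist')[:,:,::-1]
cv2.imwrite('pics/w9.png',cv2.resize(im[:300,80:480],None,fx=2,fy=2,interpolation=cv2.INTER_CUBIC))
E
```

```text
[ 9.5812 30.8234 54.879 ] [-8.8582 10.4372 35.9813]
time: 24.0
tcp_pos: [0.4406, -0.0009, 0.1622]
orientation: [-3.14, -0.347, 0.298]
wrist_force: [0.3, 0.5, -0.5]
grip_width: 0.0008
finger_force: 0.0
```

View pics/w9.png

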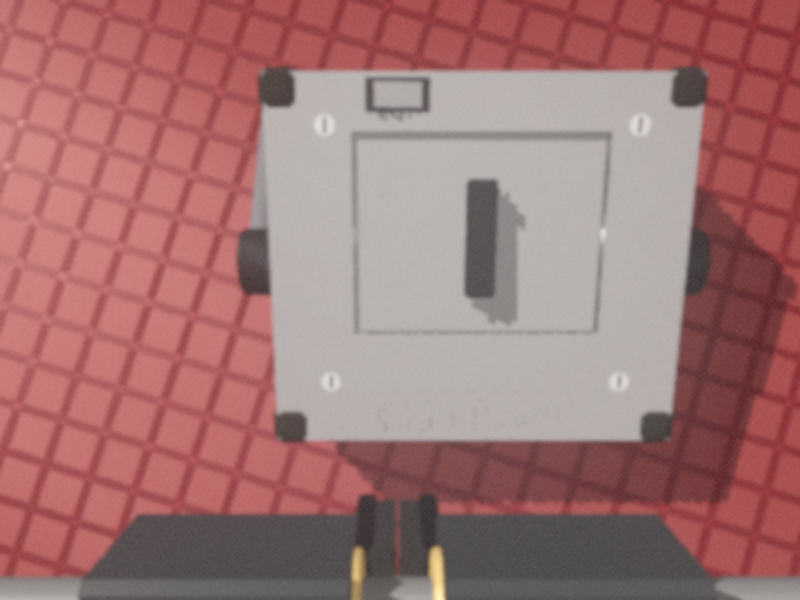

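The plate is flush all round. Both sides read 54.9 to 55.0 mm and the rib 65.0 mm, each about 1 mm above nominal under load, as the cell read earlier. The arm is clear, so I'm handing in.

```bash
python3 -c "
from plant import manip
print(manip.hand_in())"
```

```text
the job is handed in; nothing more can be done
None
```

The cell is seated in the bay between spring and leaf, the cover is pressed flush past both catches, and the job was handed in at about 24 s of the 51 s limit with the arm clear; the highest force reading was about 39 N at the wrist, and the hand-in returned no verdict.

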